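Shut the sticking lid of the sample cooler

TASK

The sample cooler has been left open: slide its wide white lid along its track, away from the robot, until it is fully shut against the end stop at both its left and right ends. The track is sticky and the lid turns askew when one end is pushed alone, so push one end and then the other, a little at a time, and never let it get more than 15 degrees out of square. Leave the bottle, the jar and the small spare lid on the bench where they are.

Things in the scene. Friction and masses are not known exactly. Their poses are not given: they have to be found in the camera images.
- cooler: Low grey box fixed to the bench, 310 x 300 mm (its x, y), origin on the bench. The lid shuts along its +x, onto a cross wall with inner face at x = 140 mm, top 68 mm up. The lid slides on the side walls' tops, 50 mm up; behind it a deck 36 mm up reaches back to x = -160 mm. A blue housing over the lid's middle (x -160 to 45, y -50 to 50, top 119 mm up) leaves only its two ends open from above.
- lid: Loose white slab on the side walls, 130 x 280 x 30 mm, under 1 kg, too wide to grip; origin centred on its underside, axes as the cooler's when square. Shut: origin at cooler x = 75 mm; it starts 95 to 125 mm short of that, up to 4 degrees askew. Friction is 3 to 9 N; it stays where left. Pushed at one end it pivots about the other, some 2.5 degrees per 10 mm.
- push_left (a point): Push point on the lid's upright rear face, 105 mm left (+y) of the lid's centre line, half-way up the face (65 mm above the bench). Push here along the cooler's +x. When shut it lies at cooler x = 10 mm.
- push_right (a point): The like push point on the rear face, 105 mm right (-y) of the lid's centre line, 65 mm above the bench. Push along the cooler's +x. When shut it lies at cooler x = 10 mm.

How it is judged:
By the outcome, as a careful person would: the job done as asked, in the order asked, and still so for the second after the job is handed in, with the robot touching nothing.
It also fails if it takes over 64 s, if anything falls off the work surface, if the arm or the gripper's body presses on something with over 40 N, if the wrist force passes 120 N, or if a joint passes its speed limit or range.

ROBOT

A 6-joint arm with a two-finger parallel gripper is mounted at the origin on the work surface. World frame = base frame: x ahead of the robot, y to its left, z up, the work surface at z = 0. Lengths are in m, angles in rad, forces in N, time in s.
With the tool pointing down it reaches from about 0.275 to 0.975 m from the base axis. Payload 8.4 kg.
Tool frame: the origin (TCP) lies midway between the tips of the shut fingers; the grasp point (between the pads) lies 19 mm behind it; z points along the fingers, y is the line along which they close (so a half turn about z gives the same grasp; the last joint's range is limited). The gripper opens to 92 mm and grips with 3 to 60 N. Pads are 20 mm wide; open, the fingers measure 128 mm over their backs; the gripper's body (75 mm by 189 mm) begins 69 mm behind the grasp point.
Start: joints at [-1.238, 0.353, 1.633, -0, 1.155, -0.002], TCP at [0.205, -0.59, 0.215] pointing down, gripper open.
Joint ranges: [-2.63, 2.63], [-0.92, 2.1], [0.06, 2.66], [-1.3, 4.44], [0, 2.69], [-3.02, 3.02]. Speed limits (rad/s): [2.22, 2.22, 2.79, 3.14, 3.14, 3.14].

INTERFACE

Orientations are given as [roll, pitch, yaw] about the fixed x, y, z axes, in that order (R = Rz(yaw) Ry(pitch) Rx(roll)).
In Python, from station import * gives the robot as it stands.
- The arm moves only by the tool send_rows, never from a script. Its argument "steps" is text: rows parted by semicolons, each of 5 numbers parted by spaces: the closure, from -1 (fully open) to 1 (shut), then the shift along the world's x, y, z in units of 30 mm (1.0 is 30 mm), then the turn about the world's z in units of 5 degrees (1.0 is 5 degrees). In form: hand tx ty tz roll; .... A call has exactly 5 rows; each row shifts and turns the commanded pose from where the row before left it; what a row does not reach is not made up. A row lasts 1/12 s, in which the tool goes at most 41.7 mm and 7.16 degrees, less where a joint would pass 70% of its speed; a pose out of reach is approached as far as the arm can. A call is refused whole if a number of a shift passes 1 or a number of a turn 1, either way. A call with a gripper value outside its range is refused whole. The fingers move at their own pace and stop on an object; "newtons" is the grip in N (left out, the last holds). Time passes only in rows, so rows that do not move let the fingers close, or fill a call up. It gives the time, the measured TCP pose, the force, the opening and the grip force at its end, in the units of the state.
- read_state(): the state, without advancing time (a new reading comes with each control period).
- snapshot(name): name is "scene" or "top" or "wrist"; returns a dict with "frame" (384x512x3 uint8, red, green, blue), "fx", "fy", "cx", "cy" (pixels), "view" (4x4, takes a point from world to camera coordinates); the wrist camera has in their place "T_tool_cam" (4x4, takes a point from camera to tool coordinates, whose origin is the TCP and whose axes are the flange's). Camera axes: x right, y down, z forward; pixel columns grow to the right and rows downward; lengths in m; the calibration is good to about 2 mm. A picture is of the moment at which its call begins: read the wrist's pose just before it. There is no depth.
- job_done(): hands the job in; it is judged then, once.
Trained networks look in the newest picture that a camera, given by its name, has taken for a name from the list of things; names that differ only in an ending like _2 or _b are one class to them, and where a whole thing is asked for, a point or a joint stands for the part that bears it (a point fixed in the world has none). Each returns a list of dicts, best first, with "score" (0 to 1); they miss things now and then, are a little off and sometimes report something else, mostly with a low value. They report only what shows in the picture. A call takes as long as a camera call.
- spot_in(camera, query): "at" ([column, row] in pixels, amid what is visible of it).
- silhouettes(camera, query): "mask" (384x512 bool, what is visible of it) and "at" ([column, row] in pixels, amid what is visible of it).
- mark_of(camera, query): "at" ([column, row] in pixels: a listed point, or the origin of a listed thing).
The state is a dict: "time": time; "q": joint angles; "qd": joint speeds; "tau": joint torques, N m; "tcp_pos": TCP position; "tcp_rot": TCP orientation; "ft_force": force on the tool from outside, world axes, zero at the start; "ft_torque": the same for the moment, N m; "opening": finger opening in m; "grasp_force": force on a finger pad.
Only numpy, scipy, OpenCV 4.12 (cv2) and the standard library are available. Lean on these libraries where they do the work, as an engineer would, in place of code of your own. Each camera call takes 0.05 s, during which the arm holds its last target. There are 200 camera calls.

## Working session

There is one attempt and no reset: what is moved stays moved. The work goes in short steps, Python scripts to look and compute and a tool call to move; the robot and the scene stay as the last step left them, time stands still between calls to the robot, and variables do not carry over. Pictures are saved under pics/ and viewed, at most 10 in all, crops included, and the job is handed in when it is done.

Besides the shell and the picture viewer there is one more tool, called after ">>>" in YAML: its name, and indented under it one key for each argument. send_rows: Moves the arm, as the interface text tells. Its arguments: {"type":"object","properties":{"steps":{"type":"string"},"newtons":{"type":"number"}},"required":["steps"]}

```bash
mkdir -p pics; cat > h.py <<'E'
from station import *
import numpy as np, cv2
def ray(s,uv):
    V=np.array(s["view"]);R,t=V[:3,:3],V[:3,3]
    d=R.T@np.array([(uv[0]-s["cx"])/s["fx"],(uv[1]-s["cy"])/s["fy"],1]);return -R.T@t,d
def atz(s,uv,z):
    o,d=ray(s,uv);return o+d*(z-o[2])/d[2]
E
python3 - <<'E'
from h import *
for c in("scene","top"):
    s=snapshot(c);cv2.imwrite(f"pics/{c}0.png",s["frame"][:,:,::-1])
    for q,z in(("cooler",0),("lid",.05),("push_left",.065),("push_right",.065)):
        for r in mark_of(c,q)[:2]: print(c,q,round(r["score"],2),np.round(r["at"],1),np.round(atz(s,r["at"],z),3))
    for r in silhouettes(c,"lid")[:2]:
        print("mask",r["score"],r["at"],r["mask"].sum())
st=read_state();print(st["time"],st["tcp_pos"],st["tcp_rot"])
E
```

```text
scene cooler 0.67 [268.8 231.8] [0.596 0.04  0.   ]
scene push_left 0.88 [300.4 145.7] [0.485 0.141 0.065]
scene push_right 0.89 [189.6 177.5] [ 0.485 -0.063  0.065]
mask 0.81 [226.0, 192.1] 7855
top cooler 0.8 [229.4 156.8] [0.591 0.041 0.   ]
top lid 0.71 [232.8 160. ] [0.577 0.035 0.05 ]
top push_left 0.78 [154.1 232.4] [0.475 0.145 0.065]
top push_right 0.78 [305.  226.9] [ 0.48  -0.064  0.065]
mask 0.9 [188.4, 180.5] 12091
0.6 [ 0.20535673 -0.59030698  0.21458573] [3.14158942e+00 7.70966777e-06 3.34808451e-01]
```

View pics/top0.png

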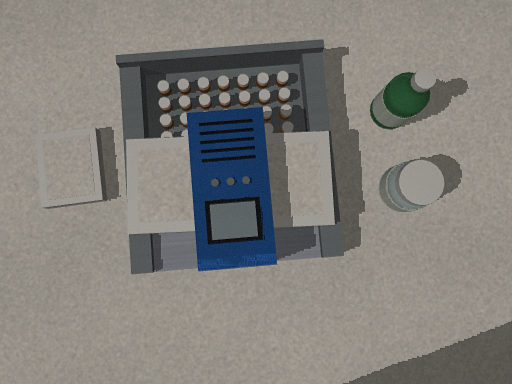

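View pics/scene0.png

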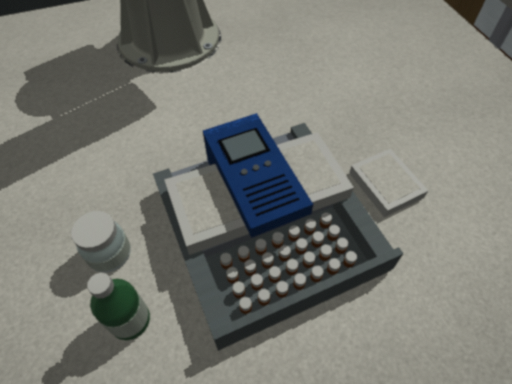

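The cooler sits near (0.59, 0.04), yawed a few degrees. In the top view its cross wall is at the top edge, (117,57) to (324,42), and the lid's rear edge is at row ~228. The jar (415,183) and bottle (405,100) stand to the right, and the spare lid (70,167) to the left.

```bash
python3 - <<'E'
from h import *
from scipy.optimize import least_squares
s=snapshot("top")
px=[((117,57),.068,(.155,.15)),((324,42),.068,(.155,-.15)),((132,272),.05,(-.155,.15)),((343,256),.05,(-.155,-.15)),((188,114),.119,(.045,.05)),((264,108),.119,(.045,-.05)),((198,270),.119,(-.16,.05)),((276,263),.119,(-.16,-.05))]
W=np.array([atz(s,p,z)[:2] for p,z,_ in px]);M=np.array([m for *_,m in px])
def tf(v,m):
    c,n=np.cos(v[2]),np.sin(v[2]);return m@np.array([[c,n],[-n,c]])+v[:2]
r=least_squares(lambda v:(tf(v,M)-W).ravel(),[.59,.04,.07],loss="soft_l1",f_scale=.004)
print("pose",r.x,np.degrees(r.x[2]));print(np.round(tf(r.x,M)-W,3))
v=r.x;c,n=np.cos(v[2]),np.sin(v[2])
for p in((.475,.145),(.48,-.064),(.485,.141),(.485,-.063)):print((np.array(p)-v[:2])@np.array([[c,-n],[n,c]]))
print("shut targets",tf(v,np.array([[.010,.105],[.010,-.105]])),"pre",tf(v,np.array([[-.16,.105],[-.16,-.105]])))
E
```

```text
pose [0.58474143 0.03973904 0.06456262] 3.6991658865678025
[[ 0.004  0.001]
 [ 0.004 -0.001]
 [-0.     0.002]
 [ 0.001 -0.001]
 [-0.     0.001]
 [-0.001  0.   ]
 [-0.004  0.   ]
 [-0.005 -0.001]]
[-0.10272159  0.11212193]
[-0.11121622 -0.09676522]
[-0.09300049  0.10748509]
[-0.10616212 -0.09608989]
shut targets [[ 0.58794623  0.14516545]
 [ 0.60149496 -0.06439702]] pre [[ 0.41830041  0.13419743]
 [ 0.43184915 -0.07536505]]
```

>>> send_rows:
  steps: "1 0.4 0.85 0 0.75;1 0.4 0.85 0 0.75;1 0.4 0.85 0 0.75;1 0.4 0.85 0 0.75;1 0.4 0.85 0 0.75"

```text
time: 1.07
tcp_pos: [0.2657, -0.4616, 0.2146]
tcp_rot: [3.141, -0.0, 0.665]
ft_force: [-0.2, -0.5, -0.2]
opening: 0.0608
grasp_force: 0.0
```

>>> send_rows:
  steps: "1 0.4 0.85 0 0.75;1 0.4 0.85 0 0.75;1 0.4 0.85 0 0.75;1 0.4 0.85 0 0.75;1 0.4 0.85 0 0.75"

```text
time: 1.48
tcp_pos: [0.3257, -0.3341, 0.2148]
tcp_rot: [3.141, 0.0, 0.992]
ft_force: [0.0, 0.3, 0.1]
opening: 0.0276
grasp_force: 0.0
```

>>> send_rows:
  steps: "1 0.4 0.85 0 0.75;1 0.4 0.85 0 0.75;1 0.4 0.85 0 0.75;1 0.4 0.85 0 0.75;1 0.4 0.85 0 0.75"

```text
time: 1.9
tcp_pos: [0.3858, -0.2066, 0.2149]
tcp_rot: [3.141, 0.0, 1.32]
ft_force: [1.1, 0.4, -0.3]
opening: 0.0002
grasp_force: 0.0
```

>>> send_rows:
  steps: "1 0.3 0.85 0 0.75;1 0.3 0.85 0 0.75;1 0.3 0.85 0 0.75;1 0.3 0.85 0 0.75;1 0.3 0.85 0 0.65"

```text
time: 2.32
tcp_pos: [0.4307, -0.079, 0.2148]
tcp_rot: [3.141, 0.0, 1.638]
ft_force: [0.6, -0.4, 0.2]
opening: 0.0003
grasp_force: 0.0
```

>>> send_rows:
  steps: "1 0 0.1 -0.9 0;1 0 0 -0.9 0;1 0 0 -0.9 0;1 0 0 -0.8 0;1 0 0 -0.7 0"

```text
time: 2.73
tcp_pos: [0.4301, -0.0771, 0.0873]
tcp_rot: [-3.141, -0.0, 1.635]
ft_force: [-0.1, 0.1, -0.3]
opening: 0.0004
grasp_force: 0.0
```

>>> send_rows:
  steps: "1 0 0 -0.5 0;1 0 0 -0.4 0;1 0 0 -0.15 0;1 0 0 0 0;1 0 0 0 0"

```text
time: 3.15
tcp_pos: [0.4306, -0.0774, 0.0574]
tcp_rot: [3.141, 0.0, 1.635]
ft_force: [0.2, -0.0, 0.1]
opening: 0.0006
grasp_force: 0.0
```

```bash
python3 - <<'E'
from h import *
st=read_state();print(st["tcp_pos"],st["ft_force"])
a=snapshot("top");b=snapshot("scene");cv2.imwrite("pics/b1.png",cv2.resize(np.vstack([a["frame"][40:300,100:450],b["frame"][60:320,100:450]])[:,:,::-1],None,fx=1.1,fy=1.1))
for c,s in(("top",a),("scene",b)):
    for q in("push_left","push_right"):
        for r in mark_of(c,q)[:1]: print(c,q,round(r["score"],2),np.round(r["at"]),np.round(atz(s,r["at"],.065),3))
E
```

```text
[ 0.43059623 -0.0773547   0.05741   ] [ 0.16985175 -0.02249568  0.0769073 ]
top push_left 0.55 [156. 236.] [0.47  0.142 0.065]
top push_right 0.58 [305. 223.] [ 0.485 -0.065  0.065]
scene push_left 0.79 [300. 145.] [0.483 0.142 0.065]
scene push_right 0.9 [189. 180.] [ 0.49  -0.065  0.065]
```

View pics/b1.png

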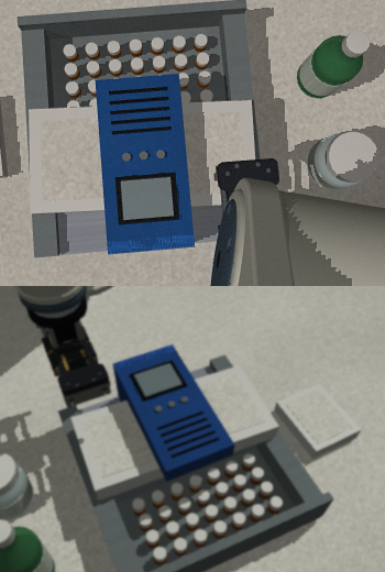

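>>> send_rows:
  steps: "1 0.4 0.05 0 0;1 0.4 0 0 0;1 0.2 0.05 0 0;1 0.15 0 0 0;1 0.1 0 0 0"

```text
time: 3.87
tcp_pos: [0.4688, -0.0742, 0.057]
tcp_rot: [-3.142, -0.0, 1.635]
ft_force: [-5.6, 0.0, 2.5]
opening: -0.0001
grasp_force: 2.7
```

>>> send_rows:
  steps: "1 0.1 0.01 0 0;1 0.1 0.01 0 0;1 0.1 0 0 0;1 0.1 0.01 0 0;1 0 0 0 0"

```text
time: 4.28
tcp_pos: [0.4786, -0.0735, 0.0567]
tcp_rot: [-3.139, -0.0, 1.635]
ft_force: [-4.6, -1.7, 0.3]
opening: 0.0005
grasp_force: 1.9
```

>>> send_rows:
  steps: "1 0.1 0.01 0 0;1 0.1 0 0 0;1 0 0 0 0;1 -0.5 0 0 0;1 -0.3 0 0.4 0"

```text
time: 4.7
tcp_pos: [0.46, -0.0728, 0.0675]
tcp_rot: [-3.139, -0.001, 1.635]
ft_force: [-0.9, 0.7, 0.5]
opening: 0.0008
grasp_force: 0.0
```

```bash
cat > look.py <<'E'
from h import *
st=read_state();print(st["time"],st["tcp_pos"],st["ft_force"])
o=np.array([.587,.0397]);n=.0646
R=np.array([[np.cos(n),np.sin(n)],[-np.sin(n),np.cos(n)]])
for c in("top","scene"):
    s=snapshot(c);cv2.imwrite(f"pics/{c}_last.png",s["frame"][:,:,::-1])
    P={}
    for q in("push_left","push_right"):
        for r in mark_of(c,q)[:1]:
            p=atz(s,r["at"],.065)[:2];P[q]=p;print(c,q,round(r["score"],2),"world",np.round(p,3),"cooler mm",np.round(R@(p-o)*1e3))
    if len(P)==2:
        d=P["push_left"]-P["push_right"];print(" skew deg",np.degrees(np.arctan2(-d[0],d[1])-n))
E
python3 look.py
```

```text
4.7 [ 0.45996823 -0.072761    0.06752208] [-0.86696488  0.65676447  0.49958832]
top push_left 0.79 world [0.481 0.144] cooler mm [-99. 111.]
scene push_left 0.74 world [0.483 0.142] cooler mm [-97. 109.]
scene push_right 0.87 world [ 0.505 -0.061] cooler mm [-89. -95.]
 skew deg 2.3656650659651777
```

>>> send_rows:
  steps: "1 -0.2 0 0.9 0;1 -0.2 0 0.9 0;1 -0.1 0 0.9 0;1 0 0.9 0.1 0;1 0 1 0 0"

```text
time: 5.42
tcp_pos: [0.4489, -0.0165, 0.155]
tcp_rot: [3.137, 0.001, 1.632]
ft_force: [0.5, -0.1, -1.2]
opening: 0.0008
grasp_force: 0.0
```

>>> send_rows:
  steps: "1 0 1 0 0;1 0 1 0 0;1 0 1 0 0;1 0 1 0 0;1 0 1 0 0"

```text
time: 5.83
tcp_pos: [0.4472, 0.1357, 0.1529]
tcp_rot: [3.141, -0.0, 1.635]
ft_force: [-0.2, -1.1, -0.3]
opening: 0.0007
grasp_force: 0.0
```

>>> send_rows:
  steps: "1 0 0 -0.6 0;1 0 0 -0.9 0;1 0 0 -0.8 0;1 0 0 -0.7 0;1 0 0 -0.2 0"

```text
time: 6.25
tcp_pos: [0.4454, 0.1337, 0.0542]
tcp_rot: [-3.138, 0.001, 1.636]
ft_force: [-1.1, -1.1, -0.5]
opening: 0.0001
grasp_force: 0.0
```

>>> send_rows:
  steps: "1 0.2 0.01 0 0;1 0.2 0.01 0 0;1 0.15 0.01 0 0;1 0.1 0.01 0 0;1 0.1 0.01 0 0"

```text
time: 6.67
tcp_pos: [0.4688, 0.1354, 0.0579]
tcp_rot: [-3.14, -0.0, 1.635]
ft_force: [-9.7, 0.8, 8.5]
opening: 0.0004
grasp_force: 4.8
```

>>> send_rows:
  steps: "1 0.12 0.01 0 0;1 0.12 0.01 0 0;1 0.12 0.01 0 0;1 0.12 0.01 0 0;1 0.12 0.01 0 0"

```text
time: 7.08
tcp_pos: [0.4864, 0.1369, 0.0578]
tcp_rot: [-3.139, -0.0, 1.635]
ft_force: [-6.8, 2.2, 4.0]
opening: 0.0006
grasp_force: 3.6
```

>>> send_rows:
  steps: "1 0.12 0 0 0;1 0 0 0 0;1 -0.3 0 0 0;1 -0.3 0 0.2 0;1 0 0 0.5 0"

```text
time: 7.5
tcp_pos: [0.4695, 0.1362, 0.0772]
tcp_rot: [-3.138, 0.001, 1.635]
ft_force: [-1.1, -0.4, -0.4]
opening: 0.0005
grasp_force: 0.0
```

```bash
python3 look.py
```

```text
7.5 [0.46951778 0.13619593 0.07719347] [-1.07286561 -0.41694263 -0.38781601]
top push_left 0.65 world [0.501 0.144] cooler mm [-79. 110.]
top push_right 0.95 world [ 0.509 -0.067] cooler mm [ -85. -101.]
 skew deg -1.4688632222459772
scene push_right 0.69 world [ 0.514 -0.062] cooler mm [-80. -96.]
```

>>> send_rows:
  steps: "1 -0.1 0 0.9 0;1 -0.1 0 0.9 0;1 0 -0.4 0.7 0;1 0 -1 0 0;1 0 -1 0 0"

```text
time: 8.22
tcp_pos: [0.4679, 0.0648, 0.1541]
tcp_rot: [3.139, -0.0, 1.637]
ft_force: [0.6, -0.1, 0.1]
opening: 0.0002
grasp_force: 0.0
```

>>> send_rows:
  steps: "1 0 -1 0 0;1 0 -1 0 0;1 0 -1 0 0;1 0 -1 0 0;1 0 -0.5 0 0"

```text
time: 8.63
tcp_pos: [0.4666, -0.0727, 0.1526]
tcp_rot: [-3.141, 0.001, 1.634]
ft_force: [-0.0, 0.8, -0.2]
opening: 0.0006
grasp_force: 0.0
```

>>> send_rows:
  steps: "1 0 0 -0.6 0;1 0 0 -0.9 0;1 0 0 -0.8 0;1 0 0 -0.7 0;1 0 0 -0.15 0"

```text
time: 9.05
tcp_pos: [0.4645, -0.0699, 0.0554]
tcp_rot: [-3.136, -0.001, 1.635]
ft_force: [-1.3, 0.3, -0.7]
opening: 0.0003
grasp_force: 0.0
```

>>> send_rows:
  steps: "1 0.2 0.01 0 0;1 0.2 0.01 0 0;1 0.15 0.01 0 0;1 0.15 0.01 0 0;1 0.15 0.01 0 0"

```text
time: 9.47
tcp_pos: [0.4938, -0.0686, 0.0596]
tcp_rot: [3.14, 0.0, 1.635]
ft_force: [-6.0, -1.5, 1.9]
opening: -0.0
grasp_force: 3.0
```

>>> send_rows:
  steps: "1 0.15 0.01 0 0;1 0.15 0.01 0 0;1 0.15 0.01 0 0;1 0.15 0.01 0 0;1 0 0 0 0"

```text
time: 9.88
tcp_pos: [0.5103, -0.0676, 0.059]
tcp_rot: [-3.14, 0.0, 1.635]
ft_force: [-3.2, -1.4, 1.6]
opening: 0.0004
grasp_force: 1.6
```

>>> send_rows:
  steps: "1 0.15 0.01 0 0;1 0 0 0 0;1 -0.5 0 0 0;1 -0.5 0 0.5 0;1 -0.2 0 0.9 0"

```text
time: 10.3
tcp_pos: [0.4755, -0.0666, 0.0988]
tcp_rot: [-3.136, -0.001, 1.635]
ft_force: [0.6, -0.1, -0.1]
opening: 0.0005
grasp_force: 0.0
```

>>> send_rows:
  steps: "1 -0.1 0 0.9 0;1 0 0.4 0.8 0;1 0 1 0 0;1 0 1 0 0;1 0 1 0 0"

```text
time: 10.72
tcp_pos: [0.4769, 0.036, 0.1528]
tcp_rot: [3.138, -0.0, 1.634]
ft_force: [0.5, -0.1, -0.7]
opening: 0.0004
grasp_force: 0.0
```

>>> send_rows:
  steps: "1 0 1 0 0;1 0 1 0 0;1 0 1 0 0;1 0 0.5 0 0;1 0 0 -0.6 0"

```text
time: 11.13
tcp_pos: [0.4788, 0.1438, 0.1365]
tcp_rot: [3.135, -0.002, 1.638]
ft_force: [0.8, -0.0, 0.6]
opening: 0.0005
grasp_force: 0.0
```

```bash
python3 look.py
```

```text
11.1333 [0.4787906  0.14376493 0.13647379] [ 0.82010466 -0.04990389  0.59507418]
top push_left 0.64 world [0.507 0.146] cooler mm [-73. 111.]
top push_right 0.71 world [ 0.528 -0.063] cooler mm [-66. -99.]
 skew deg 2.0906119926237188
scene push_left 0.89 world [0.518 0.146] cooler mm [-62. 110.]
scene push_right 0.86 world [ 0.539 -0.063] cooler mm [-55. -99.]
 skew deg 1.9743851308881457
```

>>> send_rows:
  steps: "1 -0.2 0 -0.7 0;1 0 0 -0.7 0;1 0 0 -0.7 0;1 0 0 -0.4 0;1 0.2 0 0 0"

```text
time: 11.85
tcp_pos: [0.4739, 0.1388, 0.0569]
tcp_rot: [-3.137, 0.001, 1.634]
ft_force: [-1.6, -0.1, 0.1]
opening: 0.0004
grasp_force: 0.0
```

>>> send_rows:
  steps: "1 0.2 0 0 0;1 0.15 0.01 0 0;1 0.15 0 0 0;1 0.15 0.01 0 0;1 0.15 0 0 0"

```text
time: 12.27
tcp_pos: [0.4994, 0.1405, 0.0592]
tcp_rot: [-3.14, -0.0, 1.635]
ft_force: [-8.6, 2.3, 6.6]
opening: 0.0007
grasp_force: 4.6
```

>>> send_rows:
  steps: "1 0.15 0.01 0 0;1 0.15 0 0 0;1 0.15 0.01 0 0;1 0.15 0 0 0;1 0 0 0 0"

```text
time: 12.68
tcp_pos: [0.5178, 0.1413, 0.0589]
tcp_rot: [-3.14, -0.0, 1.635]
ft_force: [-2.9, 0.4, 2.0]
opening: 0.0005
grasp_force: 1.7
```

>>> send_rows:
  steps: "1 0.15 0.01 0 0;1 0 0 0 0;1 -0.5 0 0 0;1 -0.4 0 0.5 0;1 0 0 0.9 0"

```text
time: 13.1
tcp_pos: [0.4916, 0.1405, 0.0986]
tcp_rot: [-3.135, 0.001, 1.635]
ft_force: [0.5, 0.1, -0.7]
opening: 0.0007
grasp_force: 0.0
```

>>> send_rows:
  steps: "1 0 0 0.9 0;1 0 -0.4 0.8 0;1 0 -1 0 0;1 0 -1 0 0;1 0 -1 0 0"

```text
time: 13.52
tcp_pos: [0.4963, 0.0385, 0.1527]
tcp_rot: [3.139, 0.0, 1.636]
ft_force: [0.2, -0.6, -0.5]
opening: 0.0004
grasp_force: 0.0
```

>>> send_rows:
  steps: "1 0 -1 0 0;1 0 -1 0 0;1 0 -1 0 0;1 0 -0.5 0 0;1 0 0 -0.6 0"

```text
time: 13.93
tcp_pos: [0.4983, -0.069, 0.1364]
tcp_rot: [3.135, 0.002, 1.633]
ft_force: [0.4, 0.5, -0.4]
opening: 0.0002
grasp_force: 0.0
```

>>> send_rows:
  steps: "1 0 0 -0.7 0;1 0 0 -0.7 0;1 0 0 -0.7 0;1 0 0 -0.4 0;1 0.2 0 0 0"

```text
time: 14.35
tcp_pos: [0.4993, -0.0656, 0.0565]
tcp_rot: [-3.138, -0.001, 1.635]
ft_force: [-0.4, 0.3, 0.4]
opening: 0.0002
grasp_force: 0.0
```

>>> send_rows:
  steps: "1 0.2 0.01 0 0;1 0.2 0.01 0 0;1 0.15 0.01 0 0;1 0.15 0.01 0 0;1 0.15 0 0 0"

```text
time: 14.77
tcp_pos: [0.5261, -0.0645, 0.0591]
tcp_rot: [-3.139, 0.0, 1.635]
ft_force: [-8.7, -2.3, 7.8]
opening: 0.0001
grasp_force: 4.7
```

>>> send_rows:
  steps: "1 0.15 0.01 0 0;1 0.15 0.01 0 0;1 0.15 0.01 0 0;1 0.15 0.01 0 0;1 0.15 0.01 0 0"

```text
time: 15.18
tcp_pos: [0.5482, -0.0633, 0.059]
tcp_rot: [-3.139, 0.0, 1.635]
ft_force: [-6.9, -3.1, 5.0]
opening: 0.0004
grasp_force: 3.7
```

>>> send_rows:
  steps: "1 0.1 0 0 0;1 0 0 0 0;1 -0.6 0 0 0;1 -0.7 0 0.5 0;1 -0.2 0 0.9 0"

```text
time: 15.6
tcp_pos: [0.503, -0.0624, 0.0987]
tcp_rot: [-3.135, -0.001, 1.635]
ft_force: [0.3, 0.1, 1.0]
opening: 0.0002
grasp_force: 0.0
```

>>> send_rows:
  steps: "1 0 0 0.9 0;1 0 0.4 0.8 0;1 0 1 0 0;1 0 1 0 0;1 0 1 0 0"

```text
time: 16.02
tcp_pos: [0.5083, 0.0402, 0.1531]
tcp_rot: [3.139, -0.0, 1.634]
ft_force: [-0.0, -0.3, -0.1]
opening: 0.0005
grasp_force: 0.0
```

>>> send_rows:
  steps: "1 0 1 0 0;1 0 1 0 0;1 0 1 0 0;1 0 0.5 0 0;1 0 0 -0.6 0"

```text
time: 16.43
tcp_pos: [0.5103, 0.148, 0.1368]
tcp_rot: [3.135, -0.002, 1.638]
ft_force: [0.5, -0.9, -0.2]
opening: 0.0003
grasp_force: 0.0
```

```bash
python3 look.py
```

```text
16.4333 [0.5103204  0.14798925 0.13679997] [ 0.49724234 -0.88721599 -0.22802742]
top push_left 0.98 world [0.539 0.148] cooler mm [-41. 111.]
top push_right 0.66 world [ 0.566 -0.06 ] cooler mm [-27. -98.]
 skew deg 3.9038669320201755
scene push_left 0.86 world [0.547 0.145] cooler mm [-33. 108.]
scene push_right 0.63 world [ 0.573 -0.059] cooler mm [-20. -97.]
 skew deg 3.627519095131421
```

View pics/scene_last.png

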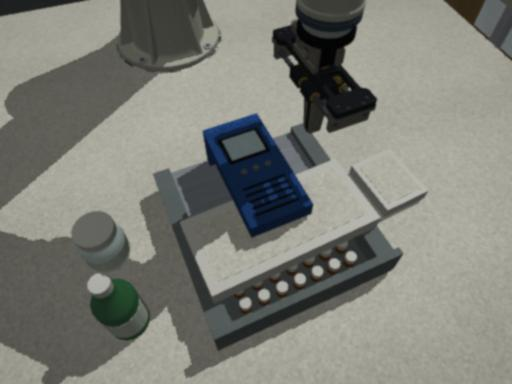

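The lid is about 70% of the way, roughly 4° askew, with its front edge running from (215,295) to (378,212). The bottle, jar and spare lid are untouched, and the left end is next.

>>> send_rows:
  steps: "1 -0.2 0 -0.7 0;1 0 0 -0.7 0;1 0 0 -0.7 0;1 0 0 -0.4 0;1 0.2 0 0 0"

```text
time: 17.15
tcp_pos: [0.5054, 0.143, 0.0568]
tcp_rot: [-3.137, 0.001, 1.634]
ft_force: [-1.2, -0.6, 0.6]
opening: 0.0003
grasp_force: 0.0
```

>>> send_rows:
  steps: "1 0.2 0 0 0;1 0.15 0.01 0 0;1 0.15 0 0 0;1 0.15 0.01 0 0;1 0.15 0 0 0"

```text
time: 17.57
tcp_pos: [0.5316, 0.1448, 0.0592]
tcp_rot: [-3.141, -0.0, 1.635]
ft_force: [-8.5, 1.6, 5.5]
opening: 0.0005
grasp_force: 4.3
```

>>> send_rows:
  steps: "1 0.15 0.01 0 0;1 0.15 0 0 0;1 0.15 0.01 0 0;1 0.15 0 0 0;1 0.15 0 0 0"

```text
time: 17.98
tcp_pos: [0.5525, 0.1456, 0.0588]
tcp_rot: [-3.138, -0.0, 1.635]
ft_force: [-6.9, 2.4, 5.3]
opening: 0.0003
grasp_force: 3.8
```

>>> send_rows:
  steps: "1 0.1 0 0 0;1 0 0 0 0;1 -0.5 0 0 0;1 -0.4 0 0.5 0;1 0 0 0.9 0"

```text
time: 18.4
tcp_pos: [0.5259, 0.1445, 0.0985]
tcp_rot: [-3.135, 0.001, 1.635]
ft_force: [-0.5, 0.6, -0.9]
opening: 0.0005
grasp_force: 0.0
```

>>> send_rows:
  steps: "1 0 0 0.9 0;1 0 -0.4 0.8 0;1 0 -1 0 0;1 0 -1 0 0;1 0 -1 0 0"

```text
time: 18.82
tcp_pos: [0.5306, 0.0425, 0.1527]
tcp_rot: [3.139, 0.0, 1.636]
ft_force: [1.0, -0.6, -0.5]
opening: 0.0005
grasp_force: 0.0
```

>>> send_rows:
  steps: "1 0 -1 0 0;1 0 -1 0 0;1 0 -1 0 0;1 0 -0.5 0 0;1 0 0 -0.6 0"

```text
time: 19.23
tcp_pos: [0.5326, -0.065, 0.1365]
tcp_rot: [3.136, 0.002, 1.633]
ft_force: [1.2, 0.1, -0.5]
opening: 0.0002
grasp_force: 0.0
```

>>> send_rows:
  steps: "1 -0.1 0 -0.7 0;1 0 0 -0.7 0;1 0 0 -0.7 0;1 0 0 -0.4 0;1 0.2 0 0 0"

```text
time: 19.65
tcp_pos: [0.5307, -0.0616, 0.0564]
tcp_rot: [-3.137, -0.001, 1.635]
ft_force: [0.2, 1.1, -0.4]
opening: 0.0008
grasp_force: 0.0
```

>>> send_rows:
  steps: "1 0.2 0.01 0 0;1 0.2 0.01 0 0;1 0.15 0.01 0 0;1 0.15 0.01 0 0;1 0.1 0 0 0"

```text
time: 20.07
tcp_pos: [0.5583, -0.0605, 0.0594]
tcp_rot: [3.14, 0.0, 1.635]
ft_force: [0.7, -0.3, 0.6]
opening: 0.0006
grasp_force: 0.0
```

>>> send_rows:
  steps: "1 0.1 0.01 0 0;1 0.1 0.01 0 0;1 0.1 0 0 0;1 0.1 0.01 0 0;1 0 0 0 0"

```text
time: 20.48
tcp_pos: [0.5677, -0.0598, 0.0585]
tcp_rot: [-3.139, 0.0, 1.635]
ft_force: [-4.4, -2.1, 2.8]
opening: -0.0002
grasp_force: 2.4
```

>>> send_rows:
  steps: "1 0.1 0.01 0 0;1 0.1 0.01 0 0;1 0.1 0 0 0;1 0.1 0.01 0 0;1 0 0 0 0"

```text
time: 20.9
tcp_pos: [0.5799, -0.059, 0.0585]
tcp_rot: [-3.139, 0.0, 1.635]
ft_force: [-3.7, -1.4, 1.4]
opening: 0.0008
grasp_force: 2.1
```

>>> send_rows:
  steps: "1 0.05 0 0 0;1 0.05 0.01 0 0;1 0 0 0 0;1 0 0 0 0;1 0 0 0 0"

```text
time: 21.32
tcp_pos: [0.5826, -0.0588, 0.0584]
tcp_rot: [-3.139, 0.0, 1.635]
ft_force: [-3.6, -2.9, 2.5]
opening: 0.0002
grasp_force: 2.7
```

```bash
python3 look.py
```

```text
21.3167 [ 0.58258802 -0.05875126  0.0584455 ] [-3.62722018 -2.88195874  2.5231631 ]
top push_left 0.96 world [0.572 0.146] cooler mm [ -8. 107.]
scene push_left 0.6 world [0.58  0.145] cooler mm [ -1. 106.]
scene push_right 0.9 world [ 0.601 -0.059] cooler mm [  7. -99.]
 skew deg 2.204986812284868
```

Now left to the stop.

>>> send_rows:
  steps: "1 -0.5 0 0 0;1 -0.5 0 0.5 0;1 -0.2 0 0.9 0;1 -0.1 0 0.9 0;1 0 0.4 0.8 0"

```text
time: 22.03
tcp_pos: [0.5443, -0.0474, 0.1529]
tcp_rot: [-3.141, 0.0, 1.634]
ft_force: [0.3, 0.4, 0.3]
opening: 0.0003
grasp_force: 0.0
```

>>> send_rows:
  steps: "1 0 1 0 0;1 0 1 0 0;1 0 1 0 0;1 0 1 0 0;1 0 1 0 0"

```text
time: 22.45
tcp_pos: [0.5449, 0.1051, 0.1519]
tcp_rot: [3.141, -0.0, 1.635]
ft_force: [-0.1, 0.6, 0.1]
opening: 0.0005
grasp_force: 0.0
```

>>> send_rows:
  steps: "1 0 1 0 0;1 0 0.4 0 0;1 -0.1 0 -0.6 0;1 -0.1 0 -0.8 0;1 0 0 -0.8 0"

```text
time: 22.87
tcp_pos: [0.5391, 0.1458, 0.0855]
tcp_rot: [3.14, -0.0, 1.636]
ft_force: [0.1, 0.1, -0.9]
opening: 0.0003
grasp_force: 0.0
```

>>> send_rows:
  steps: "1 0 0 -0.6 0;1 0 0 -0.3 0;1 0.2 0.01 0 0;1 0.2 0.01 0 0;1 0.2 0.01 0 0"

```text
time: 23.28
tcp_pos: [0.5588, 0.1466, 0.0598]
tcp_rot: [3.139, -0.0, 1.635]
ft_force: [-0.0, -0.3, -0.1]
opening: 0.0007
grasp_force: 0.0
```

>>> send_rows:
  steps: "1 0.1 0.01 0 0;1 0.1 0 0 0;1 0.1 0.01 0 0;1 0.1 0 0 0;1 0 0 0 0"

```text
time: 23.7
tcp_pos: [0.5683, 0.1473, 0.0592]
tcp_rot: [-3.14, -0.0, 1.635]
ft_force: [-5.4, 1.2, 4.3]
opening: 0.0004
grasp_force: 2.5
```

>>> send_rows:
  steps: "1 0.05 0 0 0;1 0.05 0 0 0;1 0.05 0.01 0 0;1 0.05 0 0 0;1 0 0 0 0"

```text
time: 24.12
tcp_pos: [0.5739, 0.1476, 0.0592]
tcp_rot: [-3.139, -0.0, 1.635]
ft_force: [-6.5, 1.7, 4.4]
opening: 0.0002
grasp_force: 3.1
```

>>> send_rows:
  steps: "1 0.04 0 0 0;1 0.04 0 0 0;1 0.04 0 0 0;1 0 0 0 0;1 0 0 0 0"

```text
time: 24.53
tcp_pos: [0.5773, 0.1477, 0.0591]
tcp_rot: [-3.139, -0.0, 1.635]
ft_force: [-6.2, 1.7, 4.9]
opening: 0.0008
grasp_force: 3.4
```

>>> send_rows:
  steps: "1 0.04 0 0 0;1 0.04 0 0 0;1 0.04 0 0 0;1 0 0 0 0;1 0 0 0 0"

```text
time: 24.95
tcp_pos: [0.5774, 0.1477, 0.0591]
tcp_rot: [-3.133, -0.0, 1.635]
ft_force: [-19.9, 3.9, 17.7]
opening: 0.0009
grasp_force: 10.3
```

```bash
python3 look.py; python3 -c "
import cv2
a=cv2.imread('pics/top_last.png')[30:280,90:360];cv2.imwrite('pics/c1.png',cv2.resize(a,None,fx=2.2,fy=2.2,interpolation=3))"
```

```text
24.95 [0.57740601 0.14765243 0.059085  ] [-19.8554476    3.86217542  17.73714648]
top push_left 0.93 world [0.587 0.15 ] cooler mm [  7. 110.]
top push_right 0.88 world [ 0.6   -0.063] cooler mm [   7. -103.]
 skew deg -0.009237161384673013
scene push_left 0.9 world [0.593 0.147] cooler mm [ 13. 107.]
scene push_right 0.69 world [ 0.608 -0.058] cooler mm [ 15. -99.]
 skew deg 0.5178030742000008
```

View pics/c1.png

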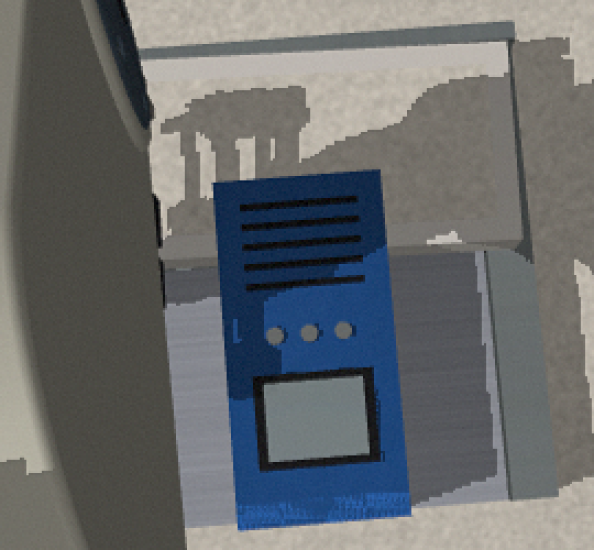

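Left has hit the stop: the TCP stays at 0.577 while the force rises to 20 N. In the picture the lid's front edge runs along the cross wall, (145,55) to (510,38). Next I back off and seat the right end.

>>> send_rows:
  steps: "1 -0.4 0 0 0;1 -0.5 0 0 0;1 -0.2 0 0.6 0;1 0 0 0.9 0;1 0 0 0.9 0"

```text
time: 25.67
tcp_pos: [0.5484, 0.1472, 0.1315]
tcp_rot: [-3.14, 0.0, 1.635]
ft_force: [0.7, 0.2, 0.3]
opening: 0.0002
grasp_force: 0.0
```

>>> send_rows:
  steps: "1 0 -0.4 0.7 0;1 0 -1 0 0;1 0 -1 0 0;1 0 -1 0 0;1 0 -1 0 0"

```text
time: 26.08
tcp_pos: [0.5496, 0.0142, 0.1527]
tcp_rot: [3.14, 0.0, 1.636]
ft_force: [0.4, 0.8, -0.4]
opening: 0.0003
grasp_force: 0.0
```

>>> send_rows:
  steps: "1 0 -1 0 0;1 0 -1 0 0;1 0 -0.5 0 0;1 0 0 -0.6 0;1 0 0 -0.8 0"

```text
time: 26.5
tcp_pos: [0.5515, -0.0612, 0.1118]
tcp_rot: [3.136, 0.001, 1.633]
ft_force: [-0.6, 0.8, 0.2]
opening: 0.0
grasp_force: 0.0
```

>>> send_rows:
  steps: "1 0 0 -0.8 0;1 0 0 -0.6 0;1 0 0 -0.3 0;1 0.3 0.01 0 0;1 0.3 0.01 0 0"

```text
time: 26.92
tcp_pos: [0.5681, -0.059, 0.0592]
tcp_rot: [3.141, 0.0, 1.635]
ft_force: [0.7, 0.5, 0.7]
opening: 0.0005
grasp_force: 0.0
```

>>> send_rows:
  steps: "1 0.15 0.01 0 0;1 0.1 0 0 0;1 0.1 0.01 0 0;1 0 0 0 0;1 0 0 0 0"

```text
time: 27.33
tcp_pos: [0.5779, -0.0584, 0.059]
tcp_rot: [3.141, 0.0, 1.635]
ft_force: [-0.4, 0.2, 0.0]
opening: 0.0007
grasp_force: 0.0
```

>>> send_rows:
  steps: "1 0.1 0 0 0;1 0.08 0.01 0 0;1 0.05 0 0 0;1 0.05 0 0 0;1 0 0 0 0"

```text
time: 27.75
tcp_pos: [0.5864, -0.0581, 0.0586]
tcp_rot: [3.141, 0.0, 1.635]
ft_force: [0.5, -0.1, 0.0]
opening: 0.0006
grasp_force: 0.0
```

>>> send_rows:
  steps: "1 0.05 0 0 0;1 0.05 0 0 0;1 0.03 0.01 0 0;1 0 0 0 0;1 0 0 0 0"

```text
time: 28.17
tcp_pos: [0.5878, -0.0581, 0.0584]
tcp_rot: [-3.137, -0.0, 1.635]
ft_force: [-7.8, -3.2, 6.9]
opening: 0.0006
grasp_force: 4.2
```

>>> send_rows:
  steps: "1 0.05 0 0 0;1 0.05 0 0 0;1 0 0 0 0;1 0 0 0 0;1 0 0 0 0"

```text
time: 28.58
tcp_pos: [0.591, -0.0583, 0.0584]
tcp_rot: [-3.138, 0.0, 1.635]
ft_force: [-8.0, -3.1, 6.5]
opening: 0.0004
grasp_force: 3.8
```

>>> send_rows:
  steps: "1 0.04 0 0 0;1 0.04 0 0 0;1 0 0 0 0;1 0 0 0 0;1 0 0 0 0"

```text
time: 29.0
tcp_pos: [0.5927, -0.0584, 0.0584]
tcp_rot: [-3.136, 0.0, 1.635]
ft_force: [-9.9, -3.7, 8.2]
opening: 0.0005
grasp_force: 5.2
```

>>> send_rows:
  steps: "1 0.04 0 0 0;1 0.04 0 0 0;1 0 0 0 0;1 0 0 0 0;1 0 0 0 0"

```text
time: 29.42
tcp_pos: [0.5927, -0.0584, 0.0583]
tcp_rot: [-3.132, -0.0, 1.635]
ft_force: [-18.9, -4.1, 16.1]
opening: 0.0006
grasp_force: 9.9
```

>>> send_rows:
  steps: "1 0.04 0 0 0;1 0.04 0 0 0;1 0 0 0 0;1 0 0 0 0;1 0 0 0 0"

```text
time: 29.83
tcp_pos: [0.5927, -0.0584, 0.0583]
tcp_rot: [-3.127, -0.001, 1.635]
ft_force: [-25.8, -4.2, 24.2]
opening: -0.0
grasp_force: 14.6
```

>>> send_rows:
  steps: "1 -0.4 0 0 0;1 -0.5 0 0 0;1 -0.5 0 0.6 0;1 -0.2 0 0.9 0;1 0 0 0.9 0"

```text
time: 30.25
tcp_pos: [0.5496, -0.0577, 0.1305]
tcp_rot: [-3.138, -0.001, 1.635]
ft_force: [1.7, -0.1, -0.9]
opening: 0.0005
grasp_force: 0.0
```

>>> send_rows:
  steps: "1 0 0.4 0.7 0;1 0 1 0 0;1 0 1 0 0;1 0 1 0 0;1 0 1 0 0"

```text
time: 30.67
tcp_pos: [0.5522, 0.0754, 0.1519]
tcp_rot: [3.141, -0.0, 1.634]
ft_force: [0.2, -0.2, 0.0]
opening: 0.0004
grasp_force: 0.0
```

>>> send_rows:
  steps: "1 0 1 0 0;1 0 1 0 0;1 0 0.5 0 0;1 0 0 -0.6 0;1 0 0 -0.8 0"

```text
time: 31.08
tcp_pos: [0.5539, 0.151, 0.111]
tcp_rot: [3.137, -0.001, 1.637]
ft_force: [1.4, -0.8, -0.4]
opening: 0.0007
grasp_force: 0.0
```

>>> send_rows:
  steps: "1 0 0 -0.8 0;1 0 0 -0.6 0;1 0 0 -0.3 0;1 0.2 0 0 0;1 0.1 0 0 0"

```text
time: 31.5
tcp_pos: [0.5621, 0.1493, 0.0589]
tcp_rot: [3.141, -0.0, 1.635]
ft_force: [0.6, -1.0, 0.5]
opening: 0.0002
grasp_force: 0.0
```

>>> send_rows:
  steps: "1 0.1 0 0 0;1 0.1 0 0 0;1 0 0 0 0;1 0 0 0 0;1 0 0 0 0"

```text
time: 31.92
tcp_pos: [0.5674, 0.1492, 0.0591]
tcp_rot: [3.141, -0.0, 1.635]
ft_force: [0.7, 0.6, -0.2]
opening: 0.0005
grasp_force: 0.0
```

>>> send_rows:
  steps: "1 0.1 0 0 0;1 0.05 0 0 0;1 0.05 0 0 0;1 0 0 0 0;1 0 0 0 0"

```text
time: 32.33
tcp_pos: [0.5732, 0.1492, 0.0585]
tcp_rot: [-3.142, 0.0, 1.635]
ft_force: [-0.7, 0.8, 0.0]
opening: 0.0007
grasp_force: 0.0
```

>>> send_rows:
  steps: "1 0.04 0 0 0;1 0.04 0 0 0;1 0.04 0 0 0;1 0 0 0 0;1 0 0 0 0"

```text
time: 32.75
tcp_pos: [0.5768, 0.1492, 0.0586]
tcp_rot: [3.142, -0.0, 1.635]
ft_force: [0.6, 0.1, -0.3]
opening: 0.0005
grasp_force: 0.0
```

>>> send_rows:
  steps: "1 0.04 0 0 0;1 0.04 0 0 0;1 0.04 0 0 0;1 0 0 0 0;1 0 0 0 0"

```text
time: 33.17
tcp_pos: [0.5779, 0.1491, 0.0584]
tcp_rot: [-3.137, 0.0, 1.635]
ft_force: [-9.3, 1.1, 8.0]
opening: 0.0005
grasp_force: 5.0
```

>>> send_rows:
  steps: "1 0.04 0 0 0;1 0.04 0 0 0;1 0.04 0 0 0;1 0 0 0 0;1 0 0 0 0"

```text
time: 33.58
tcp_pos: [0.5779, 0.1491, 0.0584]
tcp_rot: [-3.13, 0.0, 1.635]
ft_force: [-23.0, 2.0, 19.9]
opening: -0.0002
grasp_force: 12.1
```

>>> send_rows:
  steps: "1 -0.3 0 0 0;1 -0.5 0 0 0;1 -0.6 0 0.4 0;1 -0.5 0 0.9 0;1 0 0 0.9 0"

```text
time: 34.0
tcp_pos: [0.5231, 0.1486, 0.1239]
tcp_rot: [-3.136, 0.001, 1.635]
ft_force: [0.1, 0.4, -0.4]
opening: 0.0003
grasp_force: 0.0
```

>>> send_rows:
  steps: "1 -0.9 0 0.9 0;1 -1 0 0.5 0;1 -1 0 0 0;1 -1 0 0 0;1 0 0 0 0"

```text
time: 34.42
tcp_pos: [0.4049, 0.1484, 0.1663]
tcp_rot: [-3.139, 0.001, 1.636]
ft_force: [0.5, -0.2, -1.5]
opening: 0.0003
grasp_force: 0.0
```

```bash
python3 look.py; python3 -c "
import cv2,numpy as np
a=cv2.imread('pics/top_last.png')[30:280,90:360];b=cv2.imread('pics/scene_last.png')[110:360,60:430]
cv2.imwrite('pics/d1.png',np.hstack([cv2.resize(x,None,fx=1.25,fy=2.2*1.25/2.2) for x in(a,b)]))"
```

```text
34.4167 [0.40489637 0.14840596 0.16633041] [ 0.54053468 -0.23315279 -1.50405163]
top push_left 0.57 world [0.591 0.156] cooler mm [ 11. 116.]
top push_right 0.64 world [ 0.601 -0.059] cooler mm [   7. -100.]
 skew deg -1.0073776333662623
scene push_left 0.97 world [0.597 0.148] cooler mm [ 16. 107.]
scene push_right 0.69 world [ 0.614 -0.058] cooler mm [ 21. -99.]
 skew deg 1.1401653781290753
```

View pics/d1.png

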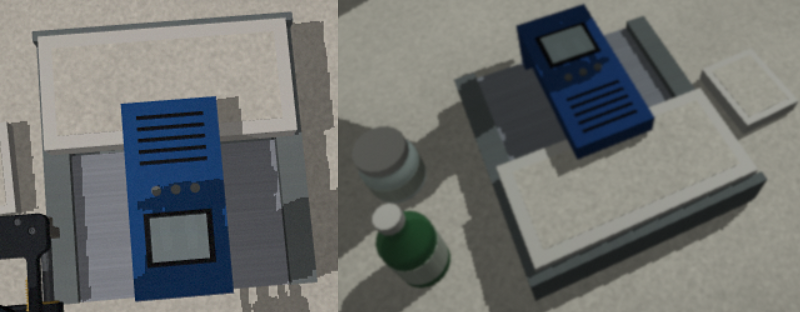

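The lid lies flush along the whole cross wall, from (38,40) to (292,18) in the left view. Neither end moved further when pressed, the arm is clear, and the bottle, jar and spare lid are where they were.

```bash
python3 -c "
from station import *
print(job_done())"
```

```text
the job is handed in; nothing more can be done
None
```

The lid is shut against the end stop at both ends and the job is handed in at about 34 s of the 64 s allowed; the largest skew I measured was about 4 degrees, and the bottle, jar and spare lid were not touched.

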